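# Raise the work light's telescoping mast and hold it up

### The arm

A 7-joint arm with a two-finger parallel gripper is mounted at the origin on a cart in front of the work surface, level with it; the furniture and walls round the work are solid. World frame = base frame: x ahead of the robot, y to its left, z up, the work surface at z = 0. Lengths are in m, angles in rad, forces in N, time in s.
With the tool pointing down it reaches from about 0.4 to 0.85 m from the base axis. Payload 10.4 kg.
Tool frame: the origin (TCP) lies between the finger pads, 19 mm behind the fingertips; this is the grasp point; z points along the fingers, y is the line along which they close (so a half turn about z gives the same grasp; the last joint's range is limited). The gripper opens to 85 mm and grips with 20 to 120 N. Pads are 22 mm wide; open, the fingers measure 114 mm over their backs; the gripper's body (76 mm by 85 mm) begins 54 mm behind the grasp point. The pads swing forward as they close: fully open they stand 13 mm farther back than shut.
Start: joints at [-1.368, 0.332, -0.065, 1.46, 0.022, 1.35, -0.088], TCP at [0.14, 0.609, 0.25] pointing down, gripper open.
Joint ranges: [-2.6, 2.6], [-0.5, 2.12], [-1.47, 1.34], [0.16, 2.42], [-1.27, 4.41], [0.06, 2.06], [-2.6, 2.6]. Speed limits (rad/s): [2.22, 2.22, 2.79, 2.79, 3.14, 3.14, 3.14].

### API

Orientations are given as a unit quaternion [x, y, z, w].
In Python, from workcell import get_obs, camera, camera_params, hand_in gives the robot as it stands.
- The arm moves only by the tool carry_out, never from a script. Its argument "commands" is a list that holds one entry, the list of rows, each a list of 6 numbers: the shift along the tool's x, y, z in units of 40 mm (1.0 is 40 mm), then the turn, a rotation vector about the tool's x, y, z in units of 6 degrees (1.0 is 6 degrees). In form: [[[x, y, z, ax, ay, az], ...]]. A call has 1 to 20 rows; each row shifts and turns the commanded pose from where the row before left it, along the tool's axes as they then stand; what a row does not reach is not made up. A row lasts 1/12 s, in which the tool goes at most 41.7 mm and 7.16 degrees, less where a joint would pass 70% of its speed; a pose out of reach is approached as far as the arm can. A call is refused whole if a number of a shift passes 1 or a number of a turn 1, either way. A call with a gripper value outside its range is refused whole. "hand" is the closure, from -1 (fully open) to 1 (shut), set as the call begins (left out, the last holds). The fingers move at their own pace and stop on an object; "force" is the grip in N (left out, the last holds). Time passes only in rows, so rows that do not move let the fingers close. It gives the time, the measured TCP pose, the force, the opening and the grip force at its end, in the units of the state.
- get_obs(): the state, without advancing time (a new reading comes with each control period).
- camera(name): name is "scene" or "top"; returns the picture (400x640x3 uint8, red, green, blue); there is no depth.
- camera_params(name): a dict with "mtx" (3x3 intrinsics, pixels), "R" (3x3) and "t" (3): a world point X has camera coordinates R X + t. Camera axes: x right, y down, z forward; pixel columns grow to the right and rows downward; lengths in m; the calibration is good to about 2 mm. A picture is of the moment at which its call begins. camera_params takes no time and is no camera call.
- hand_in(): hands the job in; it is judged then, once.
The state is a dict: "clock": time; "joint_pos": joint angles; "joint_velocities": joint speeds; "tau": joint torques, N m; "position": TCP position; "ee_rot": TCP orientation; "ft_force": force on the tool from outside, world axes, zero at the start; "torque": the same for the moment, N m; "grip_width": opening from 0.0 (shut) to 1.0 (fully open); "grasp_force": force on a finger pad.
Only numpy, scipy, OpenCV 4.12 (cv2) and the standard library are available. Lean on these libraries where they do the work, as an engineer would, in place of code of your own. Each camera call takes 0.05 s, during which the arm holds its last target. There are 200 camera calls.

### The job

The pine offcut lying over the cordless work light's red release button is in the way: lay it down flat on the cabinet top, a hand's width clear of the light, without dropping it. Press the red button fully in, then take the lamp head and pull the mast straight up past its first stop to its second, so that both sections are fully out, and finish still holding the head up there (the unlocked mast sinks if let go). Leave the roll of black tape and the tape measure undisturbed.

Things in the scene. Friction and masses are not known exactly. Their poses are not given: they have to be found in the camera images.
- light: Cordless work light fixed to the cabinet top: yellow battery box, 84 (its x) x 174 (its y) x 80 mm high. Origin: centre of its underside, z up. Mast and lamp head at its y = +45 mm, over a black collar 38 mm across, 8 mm high. Red button at its y = -45 mm, between two black guard ridges along its y (56 mm long, 54 mm apart inside, 8 mm thick, tops 92 mm above the cabinet top).
- button_top (a point): Centre of the top face of the red release button while it is not pressed (the point is fixed to the box): 88 mm above the cabinet top. The button's face is 36 mm (light's x) by 34 mm (light's y).
- release_button (a joint): How far the red button is pushed in (straight down): 0 out, 0.006 m fully in. About 3 N moves it; it has no spring and stays where it is left. Fully in, it unlocks the mast for good; while it is out, the mast is locked down.
- mast_upper (a joint): How far the upper mast section with the lamp head is drawn up out of the lower section: 0 in, 0.065 m at the first stop. Slides first, with about 3.5 N; sinks again when let go.
- mast_lower (a joint): How far the lower mast section is drawn up out of the box: 0 in, 0.065 m at the second stop (rigid). It has no catch; it follows when the upper section is fully out, with about 5 N in all, and sinks again when let go.
- lamp_head (a point): Centre of the lamp head, an upright round cylinder 44 mm across and 52 mm high (26 mm above and below this point): black skirt, white diffuser, yellow cap. 120 mm above the cabinet top with the mast in, 250 mm with both sections out. It moves straight up and is the thing to grip and pull.
- offcut: Pine offcut, a plain bar 38 x 140 x 38 mm, 0.12 kg, long along its y. Origin: centre of its underside. At the start it lies across the two guard ridges over the red button, underside 92 mm above the cabinet top, its length roughly along the light's x.
- tape_black: Roll of black tape lying flat, bystander, 65 mm across, 19 mm high, loose. Origin: centre of its underside. It lies on the side of the cabinet top where the light does not stand (left or right).
- tape_measure: Yellow-green tape measure standing on edge, bystander, 36 (its x) x 80 (its y) x 71 mm high, loose, at the back of the cabinet top. Origin: centre of its underside.
- parts_tray: Low tray, so clear that it hardly shows, of small plugs, fixed near the front edge, never moves: 122 (its x) x 212 (its y) mm, rim 51 mm above the cabinet top. Origin: its centre, at the cabinet top's height. The cabinet top itself is free from about x = 0.345 to 0.60 and y = -0.40 to 0.35 (m, world); behind that stand fixed jars and cans up to 170 mm high, and the wall.

How it is judged:
By the outcome, as a careful person would: the job done as asked, in the order asked, and still so for the second after the job is handed in, while the arm keeps its last pose, push and grip.
It also fails if it takes over 56 s, if anything falls off the work surface, if the arm or the gripper's body presses on something with over 40 N, if the wrist force passes 120 N, or if a joint passes its speed limit or range.

## Working session

There is one attempt and no reset: what is moved stays moved. The work goes in short steps, Python scripts to look and compute and a tool call to move; the robot and the scene stay as the last step left them, time stands still between calls to the robot, and variables do not carry over. Pictures are saved under pics/ and viewed, at most 10 in all, crops included, and the job is handed in when it is done.

Besides the shell and the picture viewer there is one more tool, called as name([rows], argument=value, ...), one row to a line, values as JSON. carry_out: Moves the arm, as the interface text tells. Its arguments: {"type":"object","properties":{"commands":{"type":"array"},"hand":{"type":"number"},"force":{"type":"number"}},"required":["commands"]}

```bash
mkdir -p pics; python3 - <<'E'
from workcell import *
import cv2,numpy as np
for n in("scene","top"):
    cv2.imwrite(f"pics/{n}0.png",camera(n)[:,:,::-1]); p=camera_params(n); print(n,p["mtx"].round(1).tolist(),p["R"].round(3).tolist(),p["t"].round(3).tolist())
o=get_obs();print({k:np.round(v,3).tolist() for k,v in o.items()})
E
```

```text
scene [[361.6, 0.0, 316.9], [0.0, 361.6, 203.2], [0.0, 0.0, 1.0]] [[-0.736, -0.677, 0.008], [-0.335, 0.354, -0.873], [0.589, -0.645, -0.487]] [0.359, 0.29, 0.542]
top [[362.1, 0.0, 319.0], [0.0, 362.1, 200.5], [0.0, 0.0, 1.0]] [[-0.015, -1.0, -0.007], [-0.997, 0.016, -0.078], [0.078, 0.006, -0.997]] [-0.025, 0.533, 0.994]
{'clock': 0.1, 'joint_pos': [-1.368, 0.333, -0.065, 1.461, 0.022, 1.35, -0.088], 'joint_velocities': [0.001, -0.003, -0.0, -0.002, 0.002, 0.003, -0.0], 'tau': [0.001, -62.674, 0.049, -39.243, 0.016, 0.007, -0.0], 'position': [0.14, 0.609, 0.249], 'ee_rot': [0.113, 0.994, -0.001, -0.0], 'ft_force': [-0.353, -0.486, -0.225], 'torque': [0.051, -0.036, -0.051], 'grasp_force': 0.0, 'grip_width': 0.999}
```

View pics/scene0.png

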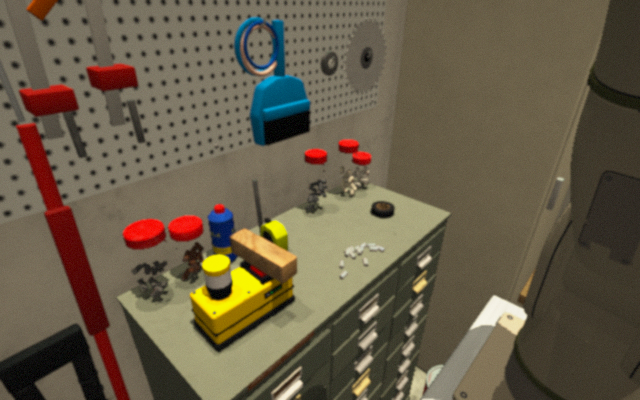

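View pics/top0.png

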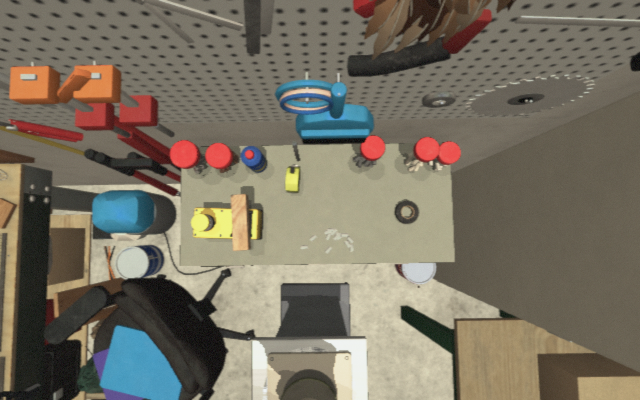

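The scene view shows the offcut (265,253) across the light, with the lamp head at (217,275). In the top view the offcut is at (240,222), the head at (203,222), the tape roll at (406,212), the tape measure at (292,180), and the tray's plugs near (330,240). I'll measure these now.

```bash
cat > h.py <<'E'
from workcell import *
import cv2,numpy as np
def ray(n,uv,z):
    p=camera_params(n);R=np.array(p["R"]);t=np.array(p["t"]);C=-R.T@t
    d=R.T@np.linalg.inv(p["mtx"])@np.array([uv[0],uv[1],1.]);return C+d*(z-C[2])/d[2]
def proj(n,X):
    p=camera_params(n);c=np.array(p["R"])@X+p["t"];q=np.array(p["mtx"])@c;return q[:2]/q[2]
def hsv(im):return cv2.cvtColor(im,cv2.COLOR_RGB2HSV)
def blobs(mask,amin=30):
    mask=cv2.morphologyEx(mask.astype(np.uint8)*255,cv2.MORPH_OPEN,np.ones((2,2)))
    cs,_=cv2.findContours(mask,cv2.RETR_EXTERNAL,cv2.CHAIN_APPROX_NONE)
    return [c for c in cs if cv2.contourArea(c)>amin]
def state():
    o=get_obs();print({k:np.round(o[k],3).tolist() for k in("clock","position","ee_rot","ft_force","grip_width","grasp_force","joint_pos")})
E
python3 - <<'E'
from h import *
im=cv2.imread("pics/top0.png");c=im[140:270,170:330]
cv2.imwrite("pics/top0c.png",cv2.resize(c,None,fx=4.5,fy=4.5,interpolation=cv2.INTER_CUBIC))
im=cv2.imread("pics/scene0.png");c=im[200:350,170:310]
cv2.imwrite("pics/sc0c.png",cv2.resize(c,None,fx=4,fy=4,interpolation=cv2.INTER_CUBIC))
for uv in((240,222),(203,222)): print(ray("top",uv,.13),ray("top",uv,.146))
im=cv2.imread("pics/top0.png")[:,:,::-1].copy();H=hsv(im)
print(H[222,[203,240,225,255]],H[180,292])
for lo,hi in(((22,150,90),(40,255,255)),((8,60,60),(20,200,255))):
    m=cv2.inRange(H,lo,hi);m[:,:175]=0;m[:,330:]=0;m[:140]=0;m[266:]=0
    for b in blobs(m>0): print(lo,cv2.contourArea(b),cv2.minAreaRect(b),cv2.boxPoints(cv2.minAreaRect(b)).round(1).tolist())
E
```

```text
[0.47350591 0.16397313 0.13      ] [0.47314898 0.16037861 0.146     ]
[0.47493028 0.25639324 0.13      ] [0.4745481  0.25116058 0.146     ]
[[ 31 119 243]
 [ 18  94 230]
 [ 31 120 243]
 [ 30 122 240]] [ 30 124 240]
(8, 60, 60) 931.5 ((240.9186248779297, 222.98867797851562), (56.222713470458984, 18.966047286987305), 88.45184326171875) [[230.6999969482422, 195.10000610351562], [249.60000610351562, 194.60000610351562], [251.1999969482422, 250.8000030517578], [232.1999969482422, 251.3000030517578]]
```

View pics/top0c.png

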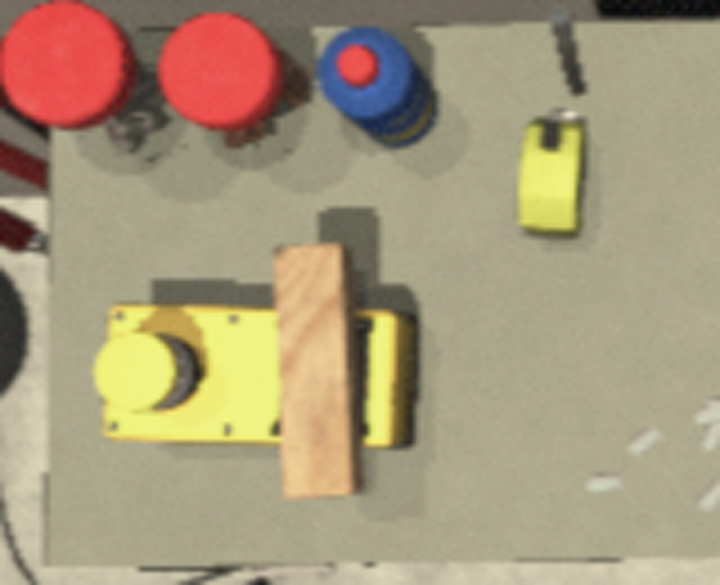

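View pics/sc0c.png

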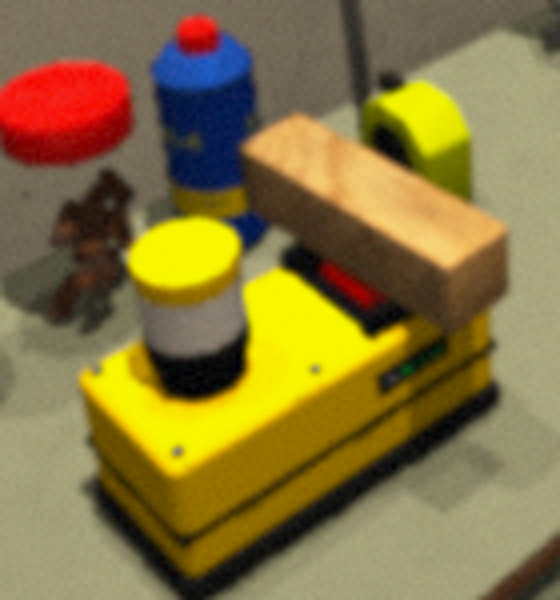

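In the top crop, the offcut's top corners are about (275,247), (343,243), (357,493) and (285,497). The box's top-left corners are (107,306) and (105,438), and the cap is at (136,370). The scene crop shows the red button under the bar.

```bash
python3 - <<'E'
from h import *
f=lambda x,y,z:ray("top",(170+x/4.5,140+y/4.5),z)
s=lambda x,y,z:ray("scene",(170+x/4,200+y/4),z)
C=[f(*p,.13) for p in((275,247),(343,243),(357,493),(285,497))]
print("bar",np.round(C,4).tolist(),np.mean(C,0).round(4),[np.linalg.norm(C[i]-C[(i+1)%4]).round(4) for i in range(4)])
B=[f(*p,.08) for p in((107,306),(105,438),(392,446),(393,315))]
print("box",np.round(B,4).tolist(),np.mean(B,0).round(4))
print("head",f(136,370,.146), "scene",s(185,255,.146))
S=[s(*p,.13) for p in((243,150),(300,115),(507,232),(448,268))];print("bar scene",np.mean(S,0),np.round(S,3).tolist())
print("meas",f(550,175,.071),"tape",ray("top",(406,212),.019))
im=cv2.imread("pics/top0.png");H=cv2.cvtColor(im,cv2.COLOR_BGR2HSV)
m=(H[:,:,2]>195)&(H[:,:,1]<35);m[:225]=0;m[262:]=0;m[:,:290]=0;m[:,370:]=0
v,u=np.nonzero(m);P=np.array([ray("top",(a,b),.01) for a,b in zip(u,v)]);print("plugs",P.min(0),P.max(0),P.mean(0))
cl=cv2.createCLAHE(8,(4,4)).apply(cv2.cvtColor(im,cv2.COLOR_BGR2GRAY)[180:270,270:460])
cv2.imwrite("pics/tray.png",cv2.resize(cl,None,fx=4,fy=4,interpolation=cv2.INTER_CUBIC))
E
```

```text
bar [[0.5417, 0.1864, 0.13], [0.5434, 0.1485, 0.13], [0.405, 0.1407, 0.13], [0.4034, 0.1804, 0.13]] [0.4734 0.164  0.13  ] [np.float64(0.038), np.float64(0.1386), np.float64(0.0397), np.float64(0.1385)]
box [[0.5134, 0.2975, 0.08], [0.4363, 0.2978, 0.08], [0.4292, 0.1302, 0.08], [0.5055, 0.1295, 0.08]] [0.4711 0.2138 0.08  ]
head [0.47410943 0.25797545 0.146     ] scene [0.4694938  0.26025235 0.146     ]
bar scene [0.46899104 0.1669064  0.13      ] [[0.534, 0.188, 0.13], [0.539, 0.152, 0.13], [0.401, 0.147, 0.13], [0.402, 0.181, 0.13]]
meas [0.58794609 0.03739345 0.071     ] tape [ 0.49674385 -0.27591881  0.019     ]
plugs [ 0.38849783 -0.12395019  0.01      ] [0.45250895 0.01945206 0.01      ] [ 0.42546876 -0.07089734  0.01      ]
```

View pics/tray.png

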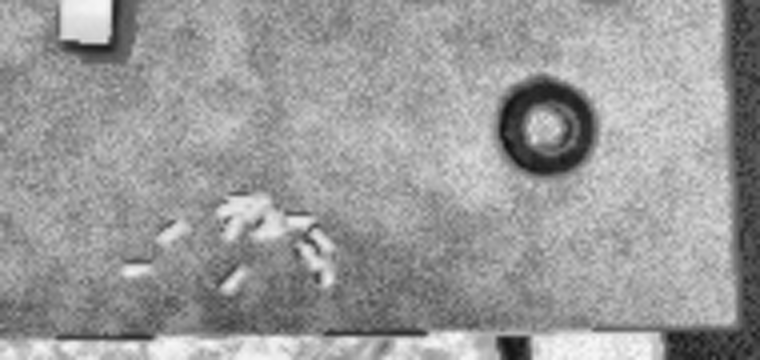

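The measurements agree: bar centre is about (0.472, 0.165) and the head about (0.472, 0.259), with the light yawed about -2.6°. I'll turn the tool to the bar's angle and travel over it.

carry_out([
  [[0,0,0,0,0,-0.66],[0,0,0,0,0,-0.66],[0,0,0,0,0,-0.66],[0,0,0,0,0,-0.66],[-0.48,-0.72,0,0,0,0],[-0.48,-0.72,0,0,0,0],[-0.48,-0.72,0,0,0,0],[-0.48,-0.72,0,0,0,0],[-0.48,-0.72,0,0,0,0],[-0.48,-0.72,0,0,0,0],[-0.48,-0.72,0,0,0,0],[-0.48,-0.72,0,0,0,0],[-0.48,-0.72,0,0,0,0],[-0.48,-0.72,0,0,0,0],[-0.48,-0.72,0,0,0,0],[-0.48,-0.72,0,0,0,0],[-0.48,-0.72,0,0,0,0],[-0.48,-0.72,0,0,0,0],[-0.48,-0.72,0,0,0,0],[-0.48,-0.72,0,0,0,0]],
], hand=-0.4, force=30)

```text
clock: 1.77
position: [0.4706, 0.1629, 0.2499]
ee_rot: [-0.025, 1.0, 0.0, -0.0]
ft_force: [0.4, 1.3, 1.0]
grip_width: 0.7
grasp_force: 0.0
```

```bash
cat >> h.py <<'E'
from scipy.spatial.transform import Rotation as Ro
def to(x,y,z,ang=None):
    "units along the tool axes to the target; ang: wanted heading of tool y in deg, turn units about tool z"
    o=get_obs();R=Ro.from_quat(o["ee_rot"]);M=R.as_matrix()
    print("units",(M.T@(np.array([x,y,z])-o["position"])/.04).round(2),"heading",np.degrees(np.arctan2(M[1,1],M[0,1])).round(1),"zaxis",M[:,2].round(3))
    if ang is not None: print("turn",-((ang-np.degrees(np.arctan2(M[1,1],M[0,1])))/6).round(2))
E
python3 - <<'E'
from h import *
state();to(.472,.165,.115,92.9)
E
```

```text
{'clock': 1.767, 'position': [0.471, 0.163, 0.25], 'ee_rot': [-0.025, 1.0, 0.0, -0.0], 'ft_force': [0.369, 1.295, 0.95], 'grip_width': 0.7, 'grasp_force': 0.0, 'joint_pos': [-0.752, 0.041, 0.338, 1.806, -0.014, 1.297, 1.212]}
units [-0.04  0.05  3.37] heading 92.9 zaxis [-0.  0. -1.]
turn 0.0
```

carry_out([
  [[-0.04,0.05,0.5,0,0,0],[0,0,0.5,0,0,0],[0,0,0.5,0,0,0],[0,0,0.5,0,0,0],[0,0,0.4,0,0,0],[0,0,0.4,0,0,0],[0,0,0.3,0,0,0],[0,0,0.27,0,0,0],[0,0,0,0,0,0],[0,0,0,0,0,0]],
])

```text
clock: 2.6
position: [0.4713, 0.1665, 0.115]
ee_rot: [-0.025, 1.0, -0.0, -0.0]
ft_force: [0.3, 0.5, 0.2]
grip_width: 0.697
grasp_force: 0.0
```

carry_out([
  [[0,0,0,0,0,0],[0,0,0,0,0,0],[0,0,0,0,0,0],[0,0,0,0,0,0],[0,0,0,0,0,0],[0,0,0,0,0,0],[0,0,0,0,0,0],[0,0,0,0,0,0]],
], hand=1, force=35)

```text
clock: 3.27
position: [0.4722, 0.1669, 0.1162]
ee_rot: [-0.025, 1.0, 0.0, 0.001]
ft_force: [-0.9, -0.9, 6.9]
grip_width: 0.441
grasp_force: 36.0
```

carry_out([
  [[0,0,-0.2,0,0,0],[0,0,-0.3,0,0,0],[0,0,-0.4,0,0,0],[0,0,-0.5,0,0,0],[0,0,-0.5,0,0,0],[0,0,-0.5,0,0,0],[0,0,-0.3,0,0,0],[0,0,0,0,0,0]],
])

```text
clock: 3.93
position: [0.4726, 0.167, 0.2262]
ee_rot: [-0.025, 1.0, 0.001, 0.002]
ft_force: [-0.5, 0.0, -1.1]
grip_width: 0.439
grasp_force: 35.2
```

```bash
python3 - <<'E'
from h import *
state();to(.55,-.11,.22,0)
cv2.imwrite("pics/s1.png",camera("scene")[:,:,::-1])
E
```

```text
{'clock': 3.933, 'position': [0.473, 0.167, 0.226], 'ee_rot': [-0.025, 1.0, 0.001, 0.002], 'ft_force': [-0.534, 0.015, -1.116], 'grip_width': 0.439, 'grasp_force': 35.248, 'joint_pos': [-0.754, 0.063, 0.339, 1.835, -0.023, 1.243, 1.213]}
units [-1.58 -7.01  0.15] heading 92.9 zaxis [ 0.004  0.002 -1.   ]
turn 15.48
```

View pics/s1.png

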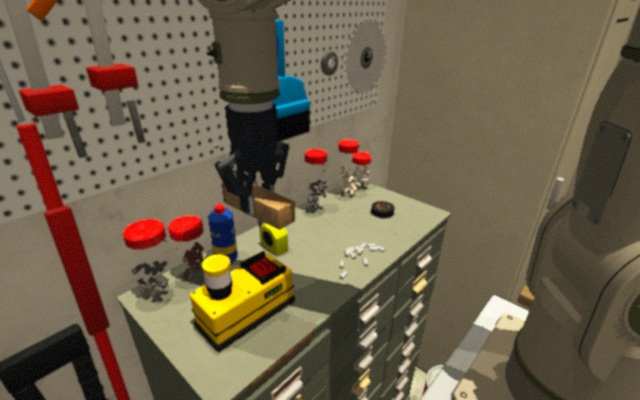

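The bar is held (at 258,205) and the red button is now visible at (265,268).

carry_out([
  [[-0.1,-0.5,0,0,0,0],[-0.14,-0.62,0,0,0,0],[-0.14,-0.62,0,0,0,0],[-0.14,-0.62,0,0,0,0],[-0.14,-0.62,0,0,0,0],[-0.14,-0.62,0,0,0,0],[-0.14,-0.62,0,0,0,0],[-0.14,-0.62,0,0,0,0],[-0.14,-0.62,0,0,0,0],[-0.14,-0.62,0,0,0,0],[-0.14,-0.55,0,0,0,0],[-0.08,-0.38,0,0,0,0],[0,0,0,0,0,0]],
])

```text
clock: 5.07
position: [0.5482, -0.1141, 0.2219]
ee_rot: [-0.023, 1.0, -0.001, -0.001]
ft_force: [-0.2, -0.2, -1.3]
grip_width: 0.439
grasp_force: 35.4
```

carry_out([
  [[0,0,0,0,0,0.4],[0,0,0,0,0,0.78],[0,0,0,0,0,0.9],[0,0,0,0,0,0.9],[0,0,0,0,0,0.9],[0,0,0,0,0,0.9],[0,0,0,0,0,0.9],[0,0,0,0,0,0.9],[0,0,0,0,0,0.9],[0,0,0,0,0,0.9],[0,0,0,0,0,0.9],[0,0,0,0,0,0.9],[0,0,0,0,0,0.9],[0,0,0,0,0,0.9],[0,0,0,0,0,0.9],[0,0,0,0,0,0.9],[0,0,0,0,0,0.9],[0,0,0,0,0,0.8],[0,0,0,0,0,0]],
])

```text
clock: 6.65
position: [0.5483, -0.1094, 0.2221]
ee_rot: [0.708, 0.706, -0.0, -0.001]
ft_force: [-1.1, -0.3, -1.2]
grip_width: 0.443
grasp_force: 35.3
```

```bash
python3 - <<'E'
from h import *
state();to(.55,-.11,.03,0)
cv2.imwrite("pics/s2.png",np.vstack([camera("scene")[110:330,150:470,::-1],camera("top")[100:300,150:470,::-1]]))
E
```

```text
{'clock': 6.65, 'position': [0.548, -0.109, 0.222], 'ee_rot': [0.708, 0.706, -0.0, -0.001], 'ft_force': [-1.066, -0.274, -1.224], 'grip_width': 0.443, 'grasp_force': 35.35, 'joint_pos': [-0.571, 0.252, 0.808, 1.712, -0.19, 1.261, 0.277]}
units [-0.02  0.05  4.8 ] heading -0.2 zaxis [-0.002  0.    -1.   ]
turn -0.03
```

View pics/s2.png

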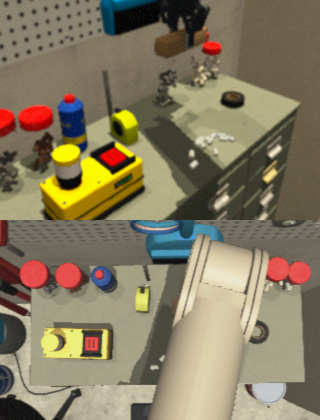

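The bar is held level over the clear spot, with the tape roll and tape measure both well away. I'll lower it gently.

carry_out([
  [[0,0.05,0.3,0,0,0],[0,0,0.5,0,0,0],[0,0,0.5,0,0,0],[0,0,0.5,0,0,0],[0,0,0.5,0,0,0],[0,0,0.5,0,0,0],[0,0,0.5,0,0,0],[0,0,0.5,0,0,0],[0,0,0.4,0,0,0],[0,0,0.3,0,0,0],[0,0,0.2,0,0,0],[0,0,0.1,0,0,0],[0,0,0,0,0,0],[0,0,0,0,0,0]],
])

```text
clock: 7.92
position: [0.5512, -0.1104, 0.0316]
ee_rot: [0.707, 0.707, 0.0, 0.0]
ft_force: [0.5, -0.6, -0.3]
grip_width: 0.439
grasp_force: 35.4
```

carry_out([
  [[0,0,0.04,0,0,0],[0,0,0.04,0,0,0],[0,0,0.04,0,0,0],[0,0,0,0,0,0],[0,0,0,0,0,0]],
])

```text
clock: 8.33
position: [0.5509, -0.1102, 0.0264]
ee_rot: [0.707, 0.707, 0.0, -0.0]
ft_force: [0.3, 0.3, -0.8]
grip_width: 0.439
grasp_force: 35.4
```

carry_out([
  [[0,0,0.03,0,0,0],[0,0,0.03,0,0,0],[0,0,0,0,0,0],[0,0,0,0,0,0]],
])

```text
clock: 8.67
position: [0.551, -0.1103, 0.0242]
ee_rot: [0.707, 0.707, 0.0, 0.0]
ft_force: [-1.4, 0.4, 4.2]
grip_width: 0.441
grasp_force: 36.0
```

carry_out([
  [[0,0,0,0,0,0],[0,0,0,0,0,0],[0,0,0,0,0,0],[0,0,0,0,0,0],[0,0,0,0,0,0]],
], hand=-0.2)

```text
clock: 9.08
position: [0.5508, -0.1102, 0.0239]
ee_rot: [0.707, 0.707, -0.0, -0.0]
ft_force: [-0.3, -0.5, -0.2]
grip_width: 0.6
grasp_force: 0.0
```

carry_out([
  [[0,0,-0.2,0,0,0],[0,0,-0.3,0,0,0],[0,0,-0.5,0,0,0],[0,0,-0.5,0,0,0],[0,0,-0.5,0,0,0],[0,0,-0.5,0,0,0],[0,0,-0.5,0,0,0],[0,0,-0.5,0,0,0],[0,0,-0.5,0,0,0],[0,0,-0.5,0,0,0],[0,0,-0.4,0,0,0],[0,0,-0.1,0,0,0]],
])

```text
clock: 10.08
position: [0.5518, -0.111, 0.2277]
ee_rot: [0.707, 0.707, 0.002, 0.002]
ft_force: [0.9, -0.2, 0.1]
grip_width: 0.599
grasp_force: 0.0
```

```bash
python3 - <<'E'
from h import *
state();to(.47,.168,.2,70)
im=camera("top");sc=camera("scene")
cv2.imwrite("pics/s3.png",np.vstack([cv2.resize(sc[110:330,150:470,::-1],None,fx=1.3,fy=1.3),cv2.resize(im[100:300,150:470,::-1],None,fx=1.3,fy=1.3)]))
H=hsv(im);m=((H[:,:,0]<7)|(H[:,:,0]>173))&(H[:,:,1]>120);m[:200]=0;m[262:]=0;m[:,:215]=0;m[:,262:]=0
for b in blobs(m,10): r=cv2.minAreaRect(b);print("red",r,ray("top",r[0],.088))
v,u=np.nonzero(m);print(u.min(),u.max(),v.min(),v.max(),ray("top",((u.min()+u.max())/2,(v.min()+v.max())/2),.088))
H=hsv(sc);m=((H[:,:,0]<7)|(H[:,:,0]>173))&(H[:,:,1]>120);m[:245]=0;m[300:]=0;m[:,:235]=0;m[:,295:]=0
v,u=np.nonzero(m);print(u.min(),u.max(),v.min(),v.max(),ray("scene",((u.min()+u.max())/2,(v.min()+v.max())/2),.088))
E
```

```text
{'clock': 10.083, 'position': [0.552, -0.111, 0.228], 'ee_rot': [0.707, 0.707, 0.002, 0.002], 'ft_force': [0.927, -0.204, 0.077], 'grip_width': 0.599, 'grasp_force': 0.0, 'joint_pos': [-0.573, 0.253, 0.815, 1.7, -0.194, 1.267, 0.283]}
units [ 6.97 -2.05  0.69] heading -0.0 zaxis [ 0.005  0.    -1.   ]
turn -11.67
red ((242.5, 224.0), (14.0, 13.0), 90.0) [0.46913481 0.16687204 0.088     ]
235 248 216 230 [0.47177815 0.16948673 0.088     ]
249 276 257 277 [0.46711211 0.17143249 0.088     ]
```

View pics/s3.png

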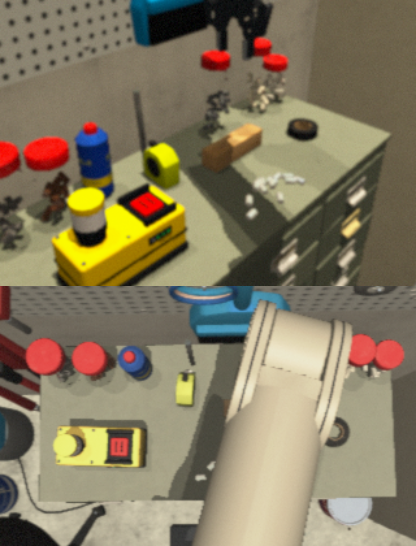

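The bar lies flat around (232,148) and the bystanders haven't moved. The button centre is (0.469, 0.168). I'll shut the fingers and go over it.

carry_out([
  [[0,0,0,0,0,-0.8],[0,0,0,0,0,-0.8],[0,0,0,0,0,-0.8],[0,0,0,0,0,-0.8],[0,0,0,0,0,-0.8],[0.4,0.07,0,0,0,0],[0.6,0.08,0,0,0,0],[0.6,0.08,0,0,0,0],[0.6,0.08,0,0,0,0],[0.6,0.08,0,0,0,0],[0.6,0.08,0,0,0,0],[0.6,0.08,0,0,0,0],[0.6,0.08,0,0,0,0],[0.6,0.08,0,0,0,0],[0.6,0.08,0,0,0,0],[0.6,0.08,0,0,0,0],[0.5,0.06,0,0,0,0],[0.3,0.04,0,0,0,0],[0,0,0,0,0,0]],
], hand=1, force=20)

```text
clock: 11.77
position: [0.4678, 0.1709, 0.2231]
ee_rot: [0.543, 0.84, -0.001, -0.001]
ft_force: [0.6, -0.0, -0.5]
grip_width: 0.004
grasp_force: 0.0
```

```bash
python3 - <<'E'
from h import *
state();to(.469,.168,.115,24)
E
```

```text
{'clock': 11.767, 'position': [0.468, 0.171, 0.223], 'ee_rot': [0.543, 0.84, -0.001, -0.001], 'ft_force': [0.572, -0.003, -0.544], 'grip_width': 0.004, 'grasp_force': 0.0, 'joint_pos': [-0.935, 0.059, 0.517, 1.85, -0.031, 1.241, 0.014]}
units [-0.08  0.    2.7 ] heading 24.2 zaxis [-0.001 -0.    -1.   ]
turn 0.04
```

carry_out([
  [[-0.08,0,0.4,0,0,0],[0,0,0.5,0,0,0],[0,0,0.5,0,0,0],[0,0,0.5,0,0,0],[0,0,0.4,0,0,0],[0,0,0.2,0,0,0],[0,0,0.1,0,0,0],[0,0,0,0,0,0],[0,0,0,0,0,0]],
])

```text
clock: 12.52
position: [0.4709, 0.1654, 0.1206]
ee_rot: [0.545, 0.839, 0.0, 0.0]
ft_force: [-0.2, 0.2, 0.3]
grip_width: 0.0
grasp_force: 0.0
```

carry_out([
  [[0,0,0.07,0,0,0],[0,0,0.07,0,0,0],[0,0,0.07,0,0,0],[0,0,0.07,0,0,0],[0,0,0,0,0,0],[0,0,0,0,0,0]],
])

```text
clock: 13.02
position: [0.4703, 0.1656, 0.1087]
ee_rot: [0.544, 0.839, -0.0, -0.0]
ft_force: [0.1, 0.1, -0.4]
grip_width: -0.002
grasp_force: 0.0
```

carry_out([
  [[0,0,0.05,0,0,0],[0,0,0.05,0,0,0],[0,0,0.05,0,0,0],[0,0,0,0,0,0],[0,0,0,0,0,0]],
])

```text
clock: 13.43
position: [0.4703, 0.1656, 0.1026]
ee_rot: [0.544, 0.839, -0.0, -0.0]
ft_force: [0.4, -0.2, -0.6]
grip_width: 0.002
grasp_force: 0.0
```

carry_out([
  [[0,0,0.04,0,0,0],[0,0,0.03,0,0,0],[0,0,0,0,0,0],[0,0,0,0,0,0]],
])

```text
clock: 13.77
position: [0.4704, 0.1657, 0.1007]
ee_rot: [0.545, 0.839, 0.0, -0.0]
ft_force: [-4.3, -2.1, 13.6]
grip_width: 0.001
grasp_force: 6.7
```

carry_out([
  [[0,0,0.03,0,0,0],[0,0,0.03,0,0,0],[0,0,0,0,0,0],[0,0,0,0,0,0]],
])

```text
clock: 14.1
position: [0.4706, 0.1657, 0.1004]
ee_rot: [0.545, 0.839, 0.001, -0.001]
ft_force: [-16.9, -6.5, 43.7]
grip_width: -0.001
grasp_force: 21.5
```

There's a rigid stop at TCP z ≈ 0.1005, so the fingertips are at 0.082, which is the button fully in. I'll raise, open and go over the head.

carry_out([
  [[0,0,-0.1,0,0,0],[0,0,-0.2,0,0,0],[0,0,-0.4,0,0,0],[0,0,-0.5,0,0,0],[0,0,-0.5,0,0,0],[0,0,-0.5,0,0,0],[0,0,-0.5,0,0,0],[0,0,-0.3,0,0,0],[0,0,0,0,0,0]],
])

```text
clock: 14.85
position: [0.4715, 0.1661, 0.2202]
ee_rot: [0.545, 0.839, 0.002, 0.001]
ft_force: [1.0, 0.1, 0.6]
grip_width: -0.001
grasp_force: 0.0
```

```bash
python3 - <<'E'
from h import *
state();to(.472,.259,.12,24)
im=camera("top");sc=camera("scene")
for n,I in(("top",im),("scene",sc)):
    H=hsv(I);u0,v0=proj(n,np.array([.472,.259,.146])).astype(int)
    m=cv2.inRange(H,(22,70,120),(40,255,255))
    print(n,u0,v0)
cv2.imwrite("pics/s4.png",np.vstack([cv2.resize(sc[200:350,170:310,::-1],None,fx=2.4,fy=2.4,interpolation=cv2.INTER_CUBIC)]))
E
```

```text
{'clock': 14.85, 'position': [0.472, 0.166, 0.22], 'ee_rot': [0.545, 0.839, 0.002, 0.001], 'ft_force': [0.969, 0.087, 0.645], 'grip_width': -0.001, 'grasp_force': 0.0, 'joint_pos': [-0.931, 0.062, 0.527, 1.854, -0.034, 1.23, 0.025]}
units [2.11 0.95 2.51] heading 24.0 zaxis [ 0.003  0.002 -1.   ]
turn 0.0
top 199 223
scene 216 262
```

View pics/s4.png

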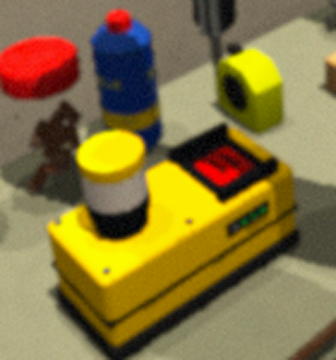

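The button sits low in its guard and the head is where expected (≈216,264 in the full picture).

carry_out([
  [[0.4,0.18,0,0,0,0],[0.45,0.2,0,0,0,0],[0.45,0.2,0,0,0,0],[0.41,0.19,0,0,0,0],[0.4,0.18,0,0,0,0],[0,0,0,0,0,0],[0,0,0,0,0,0],[0,0,0,0,0,0]],
], hand=-1, force=50)

```text
clock: 15.62
position: [0.4708, 0.2576, 0.2172]
ee_rot: [0.545, 0.839, -0.0, 0.0]
ft_force: [0.6, -0.3, 0.6]
grip_width: 1.001
grasp_force: 0.0
```

carry_out([
  [[0,0,0.3,0,0,0],[0,0,0.4,0,0,0],[0,0,0.4,0,0,0],[0,0,0.4,0,0,0],[0,0,0.4,0,0,0],[0,0,0.35,0,0,0],[0,0,0.25,0,0,0],[0,0,0,0,0,0],[0,0,0,0,0,0]],
])

```text
clock: 16.37
position: [0.4707, 0.2576, 0.1173]
ee_rot: [0.545, 0.839, -0.0, -0.0]
ft_force: [0.7, 0.8, 1.0]
grip_width: 1.001
grasp_force: 0.0
```

carry_out([
  [[0,0,0,0,0,0],[0,0,0,0,0,0],[0,0,0,0,0,0],[0,0,0,0,0,0],[0,0,0,0,0,0],[0,0,0,0,0,0],[0,0,0,0,0,0],[0,0,0,0,0,0]],
], hand=1, force=50)

```text
clock: 17.03
position: [0.4737, 0.2597, 0.1197]
ee_rot: [0.545, 0.839, 0.003, 0.002]
ft_force: [10.0, 4.5, 0.9]
grip_width: 0.499
grasp_force: 51.3
```

Gripped (about 43 mm). I'll take out the side load, then pull straight up.

carry_out([
  [[0,0.05,0,0,0,0],[0,0.04,0,0,0,0],[0,0,0,0,0,0],[0,0,-0.1,0,0,0],[0,0,-0.2,0,0,0],[0,0,-0.2,0,0,0],[0,0,-0.2,0,0,0],[0,0,-0.2,0,0,0],[0,0,-0.2,0,0,0],[0,0,-0.2,0,0,0],[0,0,-0.2,0,0,0],[0,0,0,0,0,0]],
])

```text
clock: 18.03
position: [0.4743, 0.2599, 0.1794]
ee_rot: [0.544, 0.839, 0.001, 0.0]
ft_force: [2.5, 1.3, -1.7]
grip_width: 0.502
grasp_force: 51.6
```

carry_out([
  [[0,0,-0.15,0,0,0],[0,0,-0.2,0,0,0],[0,0,-0.2,0,0,0],[0,0,-0.2,0,0,0],[0,0,-0.2,0,0,0],[0,0,-0.2,0,0,0],[0,0,-0.2,0,0,0],[0,0,-0.1,0,0,0],[0,0,0,0,0,0],[0,0,0,0,0,0]],
])

```text
clock: 18.87
position: [0.4741, 0.2598, 0.2356]
ee_rot: [0.544, 0.839, 0.0, 0.0]
ft_force: [5.2, 2.5, -1.3]
grip_width: 0.498
grasp_force: 52.2
```

carry_out([
  [[0,0.03,-0.1,0,0,0],[0,0,-0.1,0,0,0],[0,0,-0.1,0,0,0],[0,0,-0.06,0,0,0],[0,0,0,0,0,0],[0,0,0,0,0,0]],
])

```text
clock: 19.37
position: [0.4747, 0.26, 0.2498]
ee_rot: [0.544, 0.839, -0.0, -0.0]
ft_force: [-0.9, 1.5, -3.6]
grip_width: 0.496
grasp_force: 55.0
```

carry_out([
  [[0,0,-0.03,0,0,0],[0,0,-0.03,0,0,0],[0,0,0,0,0,0],[0,0,0,0,0,0]],
])

```text
clock: 19.7
position: [0.4744, 0.2599, 0.2502]
ee_rot: [0.544, 0.839, -0.001, -0.0]
ft_force: [4.3, 4.1, -24.7]
grip_width: 0.496
grasp_force: 55.6
```

It's on the rigid stop (25 N pull at z = 0.250). I'll hold, check it hasn't slipped, and look.

carry_out([
  [[0,0,0.01,0,0,0],[0,0,0,0,0,0],[0,0,0,0,0,0],[0,0,0,0,0,0],[0,0,0,0,0,0],[0,0,0,0,0,0],[0,0,0,0,0,0],[0,0,0,0,0,0]],
], force=60)

```text
clock: 20.37
position: [0.4744, 0.2599, 0.2503]
ee_rot: [0.544, 0.839, -0.001, -0.0]
ft_force: [4.8, 4.2, -27.0]
grip_width: 0.501
grasp_force: 64.3
```

```bash
python3 - <<'E'
from h import *
state();im=camera("top");sc=camera("scene")
cv2.imwrite("pics/s5.png",np.vstack([cv2.resize(sc[110:350,150:470,::-1],None,fx=1.3,fy=1.3),cv2.resize(im[130:300,150:470,::-1],None,fx=1.3,fy=1.3)]))
E
```

```text
{'clock': 20.367, 'position': [0.474, 0.26, 0.25], 'ee_rot': [0.544, 0.839, -0.001, -0.0], 'ft_force': [4.813, 4.154, -26.95], 'grip_width': 0.501, 'grasp_force': 64.349, 'joint_pos': [-1.01, 0.147, 0.472, 1.706, -0.069, 1.307, -0.105]}
```

View pics/s5.png

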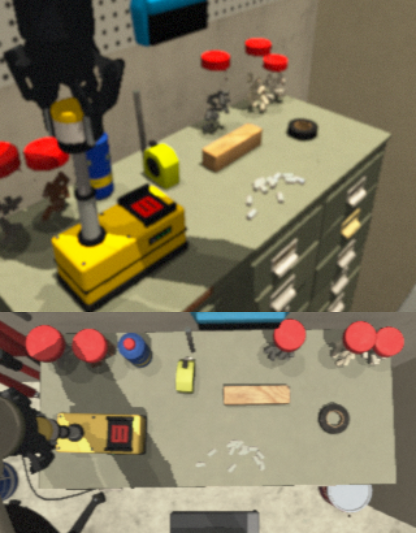

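The head is held up at (68,125) with both mast sections out. The bar lies flat and clear at (232,148), and the bystanders are in place.

```bash
python3 -c "
from workcell import *
print(hand_in())"
```

```text
the job is handed in; nothing more can be done
None
```

The job is handed in: the offcut lies flat on the cabinet top, well clear of the light, the red button is fully in, and the arm holds the lamp head at the second stop (0.250 m), with the tape roll and tape measure untouched.

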